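# Clear the jammed carton from the counter's carton chute

### The job

A seasoning carton has come down the steel chute crosswise and is jammed across the narrow throat, with its ends caught under the two turned-in lips. Push it back up the chute from below until it is completely clear of the lips, then lift it out and set it down, without dropping it, flat on the floor of the yellow tray that already holds a carton like it (not the tray with the jars).

Things in the scene. Friction and masses are not known exactly. Their poses are not given: they have to be found in the camera images.
- carton_center (a point): Centre of the jammed cardboard carton, about 150 g, 36 mm along its x (uphill at the start), 110 mm along y (across the chute), 40 mm along z. It lies tilted 10 degrees on the chute floor, low long side against both shoulders of the throat. It does not slide by itself on this slope: it stays where it is pushed. A twin carton lies in the tray.
- chute: Fixed steel chute 300 x 140 mm, open on top and at both ends. Origin: centre of its underside on the counter; x uphill (level), y across, z up. Its floor rises 10 degrees towards +x, 45 mm above the counter at x = 0. Upper half: open trough 134 mm wide inside, side walls 46 mm above the floor, reaching 180 mm up the slope from the throat's mouth.
- throat (a point): Middle of the floor at the throat's upper mouth. Below it two shoulders leave a throat 70 mm wide, 120 mm long. Lips 46 to 49 mm above the floor cover the shoulders and reach 26 mm up the slope past this point, over the carton's ends; the 70 mm slot between them is open above, for the fingers. Carton centre starts 18 mm up the slope from here and is clear of the lips at 44 mm; 60 to 75 mm is good.
- tray: Fixed open yellow plastic tray, 190 mm along x, 180 mm along y, 34 mm high, walls and floor 4 mm thick. Origin: centre of its underside on the counter. A twin carton lies in it along the +x wall, long side along y, filling x = +48 to +86 mm; x = -90 to +45 mm is free. A second tray of the same shape holds round glass jars: not that one.
Not all that is in view belongs to the job. Leave any turquoise look-alike of the part that bears carton_center alone.

How it is judged:
On the way, in this order (a step that is already met when the one before it is completed fails the run):
1. the carton has been pushed up the chute, clear of the lips, with the gripper behind it on its low side (x of carton_center in the frame of chute between 0.0105 and 0.14 m and y of carton_center in the frame of chute between -0.06 and 0.06 m and x of the grasp point in the frame of carton_center below -0.018 m), for 0.1 s.
2. the carton is set down in the tray with the other carton, still in the fingers at 20 mm or less above the tray's floor (not dropped) (x of carton_center in the frame of tray between -0.09 and 0.09 m and y of carton_center in the frame of tray between -0.085 and 0.085 m and z of carton_center in the frame of tray below 0.045 m and contact force between the fingers and carton above 0.2 N), for 0.04 s.
At the end, for the whole second after the job is handed in: The carton from the chute rests flat on the floor of the tray that holds the other carton: its centre inside the tray's walls and less than 36 mm above the counter (22 to 24 mm when truly flat), at rest and released (x of carton_center in the frame of tray between -0.09 and 0.09 m and y of carton_center in the frame of tray between -0.085 and 0.085 m and z of carton_center in the frame of tray below 0.036 m and linear speed of carton below 0.02 m/s); the robot touches nothing.
It also fails if it takes over 61 s, if anything falls off the work surface, if the arm or the gripper's body presses on something with over 40 N, if the wrist force passes 120 N, or if a joint passes its speed limit or range.

### The arm

A 6-joint arm with a two-finger parallel gripper is mounted at the origin on the work surface. World frame = base frame: x ahead of the robot, y to its left, z up, the work surface at z = 0. Lengths are in m, angles in rad, forces in N, time in s.
With the tool pointing down it reaches from about 0.3 to 0.775 m from the base axis. Payload 14.6 kg.
Tool frame: the origin (TCP) lies between the finger pads; the fingertips stand 8 mm ahead of it and the grasp point (between the pads) lies 11 mm behind it; y points along the fingers, x is the direction in which the jaws open and shut, and the axes are right-handed (so a half turn about y gives the same grasp; the last joint's range is limited). The gripper opens to 85 mm and grips with 20 to 120 N. Pads are 22 mm wide; open, the fingers measure 114 mm over their backs; the gripper's body (76 mm by 85 mm) begins 54 mm behind the grasp point. The pads swing forward as they close: fully open they stand 13 mm farther back than shut.
Start: joints at [-1.193, 0.3, 1.521, -0, 1.321, -0.067], TCP at [0.237, -0.496, 0.217] pointing down, gripper open.
Joint ranges: [-3.03, 3.03], [-0.79, 2.21], [0.23, 2.52], [-1.04, 4.18], [0, 3.07], [-2.55, 2.55]. Speed limits (rad/s): [2.22, 2.22, 2.57, 3.14, 3.14, 3.14].

### API

Orientations are given as a rotation vector (axis times angle).
In Python, from rig import manip gives the robot as it stands.
- The arm moves only by the tool jog_arm, never from a script. Its arguments are lists of equal length, an entry for each row: "hand": the opening, from 0 (shut) to 1 (fully open); "delta_pos": the shift along the tool's x, y, z in mm, a list of three; "spin": the turn about the tool's y in rad. A call has 1 to 20 rows; each row is the pose to reach, as a shift and turn from the pose commanded when the call began, along the tool's axes at that moment; what a row does not reach only later rows make up. A row lasts 1/10 s, in which the tool goes at most 50 mm and 8.59 degrees, less where a joint would pass 70% of its speed; a pose out of reach is approached as far as the arm can. A call with a gripper value outside its range is refused whole. The fingers move at their own pace and stop on an object; the grip force is fixed at half the most. Time passes only in rows, so rows that repeat a pose let the fingers close. It gives the time, the measured TCP pose, the force and the opening at its end, in the units of the state.
- manip.sense(): the state, without advancing time (a new reading comes with each control period).
- manip.capture(name): name is "scene" or "top"; returns a dict with "pixels" (400x640x3 uint8, blue, green, red), "fx", "fy", "cx", "cy" (pixels), "dist_coeffs" ([k1, k2, p1, p2, k3] as OpenCV has them; the pictures are not rectified), "R" (3x3) and "t" (3): a world point X has camera coordinates R X + t. Camera axes: x right, y down, z forward; pixel columns grow to the right and rows downward; lengths in m; the calibration is good to about 2 mm. A picture is of the moment at which its call begins. There is no depth.
- manip.job_done(): hands the job in, once; it reports no verdict.
The state is a dict: "t": time; "q": joint angles; "dq": joint speeds; "tau": joint torques, N m; "ee_pos": TCP position; "tool_rot": TCP orientation; "force": force on the tool from outside, world axes, zero at the start; "moment": the same for the moment, N m; "gripper_width": finger opening in m.
Only numpy, scipy, OpenCV 4.12 (cv2) and the standard library are available. Lean on these libraries where they do the work, as an engineer would, in place of code of your own. Each camera call takes 0.05 s, during which the arm holds its last target.

## Working session

There is one attempt and no reset: what is moved stays moved. The work goes in short steps, Python scripts to look and compute and a tool call to move; the robot and the scene stay as the last step left them, time stands still between calls to the robot, and variables do not carry over. Pictures are saved under pics/ and viewed, and the job is handed in when it is done.

Besides the shell and the picture viewer there is one more tool, called after "Request:" in YAML: its name, and indented under it one key for each argument. jog_arm: Moves the arm, as the interface text tells. Its arguments: {"type":"object","properties":{"hand":{"type":"array"},"delta_pos":{"type":"array"},"spin":{"type":"array"}},"required":["hand","delta_pos","spin"]}

```bash
ls; mkdir -p pics; python3 - <<'E'
from rig import manip
import cv2,pickle
s=manip.sense();print(s)
for n in("scene","top"):
    c=manip.capture(n);cv2.imwrite(f"pics/{n}0.png",c["pixels"]);pickle.dump(c,open(f"{n}0.pkl","wb"))
    print({k:v for k,v in c.items() if k!="pixels"})
E
```

```text
pics
{'t': 0.0, 'q': array([-1.19257823e+00,  3.00460810e-01,  1.52162619e+00,  2.16815457e-05,
        1.32071852e+00, -6.66001626e-02]), 'dq': array([-1.02682549e-03, -3.31065108e-04, -6.41763981e-04, -1.38215339e-03,
        3.29700567e-04,  6.94410597e-05]), 'tau': array([-5.66904673e-04, -5.43498480e+01, -3.61791980e+01, -8.57873124e-05,
        4.05232058e-03, -1.42517081e-05]), 'ee_pos': array([ 0.23656285, -0.49622378,  0.21630789]), 'tool_rot': array([-1.38665194,  0.87632318, -0.87473532]), 'force': array([ 0.30196001,  0.48484579, -0.12062417]), 'moment': array([ 0.01418472, -0.0610789 ,  0.01626197]), 'gripper_width': 0.08489639736493185}
{'fx': 495.1923607018965, 'fy': 495.1923607018965, 'cx': 316.4681095817722, 'cy': 198.0165964130885, 'dist_coeffs': array([-0.00193974,  0.        ,  0.        ,  0.        ,  0.        ]), 'R': array([[ 0.50533458,  0.86279372, -0.01496506],
       [ 0.66351253, -0.39958742, -0.63251958],
       [-0.55171377,  0.30970451, -0.77439979]]), 't': array([-0.18899334, -0.27306357,  1.50883227])}
{'fx': 400.7126351660788, 'fy': 400.7126351660788, 'cx': 314.4850946985841, 'cy': 195.359648227461, 'dist_coeffs': array([-0.04911235,  0.        ,  0.        ,  0.        ,  0.        ]), 'R': array([[-0.00827128, -0.99959699, -0.02715576],
       [-0.99230931,  0.01155906, -0.12324214],
       [ 0.12350637,  0.02592754, -0.99200501]]), 't': array([-0.04560906,  0.47693058,  0.90462909])}
```

View pics/scene0.png

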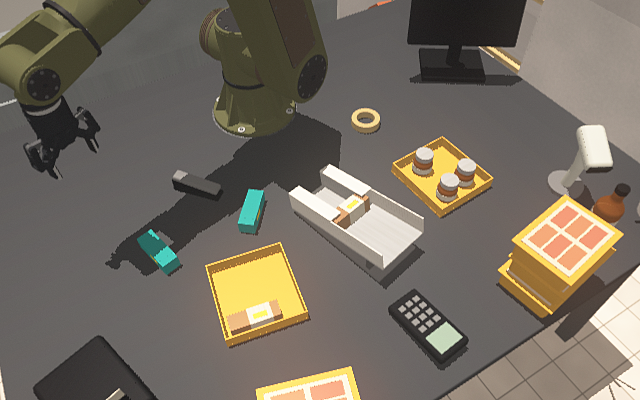

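View pics/top0.png

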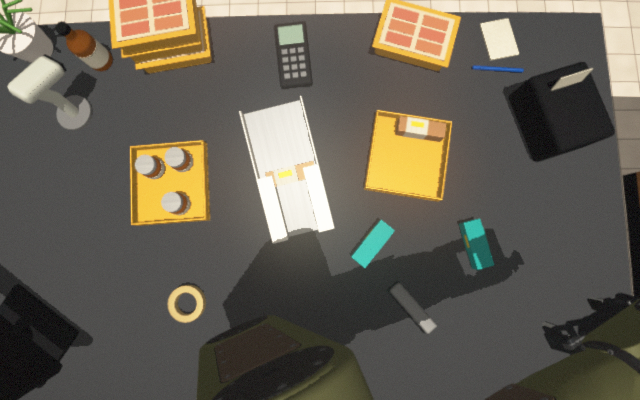

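```bash
python3 -c "
from scipy.spatial.transform import Rotation as R
print(R.from_rotvec([-1.38665194,  0.87632318, -0.87473532]).as_matrix())"
```

```text
[[ 4.30288713e-01 -4.28343501e-04  9.02691221e-01]
 [-9.02690513e-01  1.13490120e-03  4.30288914e-01]
 [-1.20877681e-03 -9.99999264e-01  1.01673563e-04]]
```

The scene image shows the jammed carton at about (351,209), the tray with the twin at (256,293) and the jar tray at (442,175). In the top image these are at (285,175), (408,155) and (168,183). The turquoise look-alikes at top (373,243) and (476,243) are to be left alone. I pick the brown carton lying across the throat and the yellow tray holding the brown twin. Next I'll confirm with enlarged crops.

```bash
python3 - <<'E'
import cv2,pickle
t=pickle.load(open("top0.pkl","rb"))["pixels"];s=pickle.load(open("scene0.pkl","rb"))["pixels"]
cv2.imwrite("pics/c1.png",cv2.resize(t[90:250,225:345],None,fx=3.7,fy=3.7,interpolation=cv2.INTER_CUBIC))
cv2.imwrite("pics/c2.png",cv2.resize(s[155:285,280:430],None,fx=4.6,fy=4.6,interpolation=cv2.INTER_CUBIC))
cv2.imwrite("pics/c3.png",cv2.resize(t[100:210,355:465],None,fx=5,fy=5,interpolation=cv2.INTER_CUBIC))
E
```

```text
(no output)
```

View pics/c1.png

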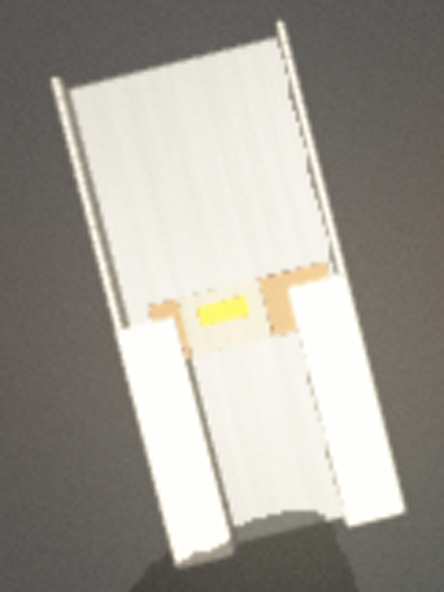

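View pics/c2.png

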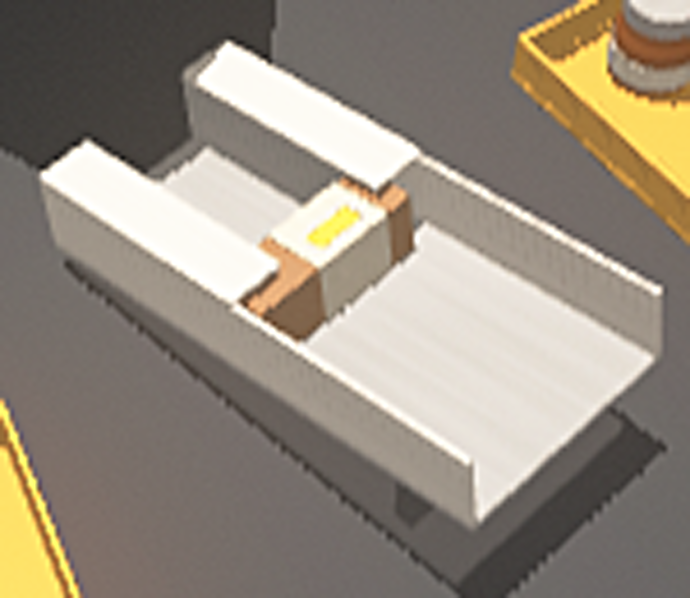

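View pics/c3.png

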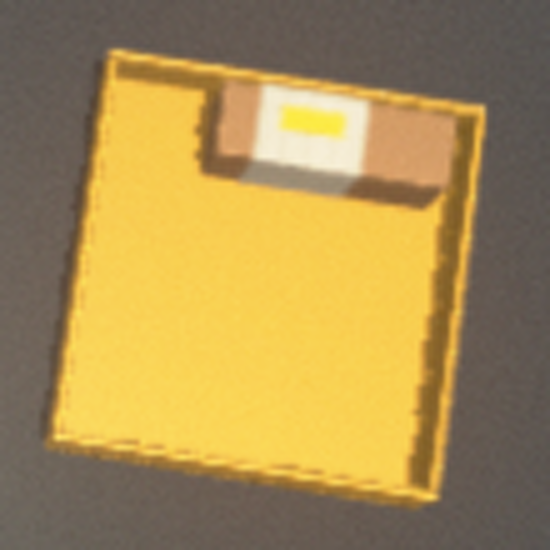

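The crops confirm it: the brown carton with white and yellow label lies across the throat (c1 about (230,310)), and its twin is in the yellow tray along the top wall (c3 about (330,140)). I fit the chute and tray poses from the picked corners.

```bash
cat > h.py <<'E'
import numpy as np,cv2,pickle
from scipy.optimize import least_squares
C={n:pickle.load(open(f"{n}0.pkl","rb")) for n in("top","scene")}
def K(c): return np.array([[c["fx"],0,c["cx"]],[0,c["fy"],c["cy"]],[0,0,1]])
def proj(c,X): return cv2.projectPoints(np.asarray(X,float).reshape(-1,1,3),cv2.Rodrigues(c["R"])[0],c["t"],K(c),c["dist_coeffs"])[0].reshape(-1,2)
def ray(c,uv,z):
    p=cv2.undistortPoints(np.asarray(uv,float).reshape(-1,1,2),K(c),c["dist_coeffs"]).reshape(-1,2)
    d=np.c_[p,np.ones(len(p))]@c["R"]; o=-c["R"].T@c["t"]
    return o+d*((z-o[2])/d[:,2])[:,None]
a=np.radians(10)
def ch(s,y,n): return np.array([s*np.cos(a)-n*np.sin(a),y,45+s*np.sin(a)+n*np.cos(a)])/1000
def place(p,X):
    c,s=np.cos(p[2]),np.sin(p[2]);X=np.atleast_2d(X)
    return np.c_[p[0]+c*X[:,0]-s*X[:,1],p[1]+s*X[:,0]+c*X[:,1],X[:,2]]
E
cat > fit.py <<'E'
from h import *
top=[((53,78),ch(150,70,46)),((287,22),ch(150,-70,46)),((176,318),ch(-4,35,49)),((290,288),ch(-4,-35,49)),((233,547),ch(-150,35,49)),((175,566),ch(-150,70,49)),((347,526),ch(-150,-35,49)),((406,512),ch(-150,-70,49))]
sc=[((42,178),ch(-150,-70,49)),((88,141),ch(-150,-35,49)),((278,265),ch(-4,-35,49)),((236,303),ch(-4,-70,49)),((190,76),ch(-150,35,49)),((228,42),ch(-150,70,49)),((418,152),ch(-4,70,49)),((375,190),ch(-4,35,49)),((475,462),ch(150,-70,46)),((662,292),ch(150,70,46))]
def uv(l,f,o): return (np.array([q[0] for q in l])+.5)/f-.5+o
U={"top":uv(top,3.7,(225,90)),"scene":uv(sc,4.6,(280,155))}
X={"top":np.array([q[1] for q in top]),"scene":np.array([q[1] for q in sc])}
for vs in(["top"],["scene"],["top","scene"]):
    r=least_squares(lambda p:np.concatenate([(proj(C[v],place(p,X[v]))-U[v]).ravel() for v in vs]),[.5,0,.2])
    print(vs,r.x.round(4),np.abs(r.fun).max().round(2)); 
print(r.fun.reshape(-1,2).round(1).tolist())
p=r.x
T=uv([((108,50),0),((485,103),0),((436,500),0),((50,440),0)],5,(355,100))
W=ray(C["top"],T,.034);print(W.round(4));print("tray c",W.mean(0),"yaw",[np.arctan2(*(W[i]-W[j])[1::-1]) for i,j in((0,3),(1,2))],[np.linalg.norm(W[i]-W[(i+1)%4]).round(4) for i in range(4)])
for n,q in(("throat",ch(-30,0,0)),("carton",ch(-12,0,20)),("mouth low end floor",ch(-150,0,0)),("c@65",ch(35,0,20))): print(n,q,place(p,q).round(4))
# carton label check
for v in C: print(v,proj(C[v],place(p,ch(-12,0,40))))
np.save("chute.npy",p)
E
python3 fit.py
```

```text
['top'] [0.5349 0.0098 0.2285] 1.71
['scene'] [0.5365 0.0108 0.2386] 1.65
['top', 'scene'] [0.5357 0.0104 0.233 ] 1.65
[[0.1, -0.6], [-1.0, -0.9], [-0.6, -1.0], [-0.4, -0.6], [0.2, 1.4], [0.5, 0.0], [0.1, -0.6], [-0.4, -0.6], [-0.5, -0.5], [0.1, -0.1], [0.6, -0.4], [-1.1, -0.1], [-1.7, -0.7], [-0.1, -0.4], [1.1, -0.2], [0.4, -0.5], [-1.6, 0.5], [0.1, -0.1]]
[[ 0.6796 -0.199   0.034 ]
 [ 0.6514 -0.3767  0.034 ]
 [ 0.4625 -0.344   0.034 ]
 [ 0.4926 -0.1668  0.034 ]]
tray c [ 0.57152261 -0.2716165   0.034     ] yaw [np.float64(-0.17073960021441179), np.float64(-0.1716738321919967)] [np.float64(0.18), np.float64(0.1916), np.float64(0.1798), np.float64(0.1898)]
throat [-0.02954423  0.          0.03979055] [[0.5069 0.0036 0.0398]]
carton [-0.01529066  0.          0.06261238] [[0.5208 0.0069 0.0626]]
mouth low end floor [-0.14772116  0.          0.01895277] [[ 0.3919 -0.0237  0.019 ]]
c@65 [0.03099531 0.         0.07077384] [[0.5658 0.0176 0.0708]]
top [[288.18919847 174.32629022]]
scene [[349.08749865 204.7286545 ]]
```

```bash
cat > plan.py <<'E'
from h import *
from rig import manip
from scipy.spatial.transform import Rotation as R
p=np.load("chute.npy")
def inv(p,X):
    c,s=np.cos(p[2]),np.sin(p[2]);d=np.atleast_2d(X)-[p[0],p[1],0]
    return np.c_[c*d[:,0]+s*d[:,1],-s*d[:,0]+c*d[:,1],d[:,2]]
def delta(target,yaw):
    st=manip.sense();M=R.from_rotvec(st["tool_rot"]).as_matrix()
    y=np.arctan2(M[1,0],M[0,0])
    return (M.T@(np.asarray(target)-st["ee_pos"])*1000).round(1), round(float(-(yaw-y)),4)
E
python3 - <<'E'
from plan import *
e=(np.array([(148,303),(330,263)])+.5)/3.7-.5+(225,90)
print(inv(p,ray(C["top"],e,.085))*1000)
e=(np.array([(245,303),(410,205),(275,245),(350,180)])+.5)/4.6-.5+(280,155)
print(inv(p,ray(C["scene"],e,.085))*1000)
w=place(p,[-.070,0,.16]);print(w,delta(w[0],p[2]))
E
```

```text
[[ -0.40084178  49.14149336  85.        ]
 [ -3.41451191 -62.3354825   85.        ]]
[[-11.36913644 -61.09697588  85.        ]
 [  3.43101465  43.52918865  85.        ]
 [-26.6421433  -24.44995028  85.        ]
 [-29.53377368  33.7004666   85.        ]]
[[ 0.46756168 -0.00572204  0.16      ]] (array([-343.4,   56.8,  419.6]), -1.359)
```

Request:
jog_arm:
  hand: [0,0,0,0,0,0,0,0,0,0,0,0,0,0,0,0]
  delta_pos:
    - [-26,4,32]
    - [-52,8,64]
    - [-78,12,97]
    - [-104,16,129]
    - [-130,20,161]
    - [-156,24,193]
    - [-182,28,226]
    - [-208,30,258]
    - [-234,34,290]
    - [-260,38,322]
    - [-286,40,354]
    - [-312,40,387]
    - [-338,40,418]
    - [-338,40,418]
    - [-338,40,418]
    - [-338,40,418]
  spin: [-0.1,-0.2,-0.3,-0.41,-0.52,-0.62,-0.73,-0.83,-0.94,-1.05,-1.15,-1.25,-1.359,-1.359,-1.359,-1.359]

```text
t: 1.7
ee_pos: [0.4682, -0.0121, 0.1767]
tool_rot: [-1.563, -0.181, 0.182]
force: [0.3, 0.8, -0.1]
gripper_width: 0.0003
```

```bash
python3 - <<'E'
from plan import *
st=manip.sense();print(st["t"],st["ee_pos"],inv(p,st["ee_pos"])*1000,delta(place(p,[-.07,-.006,.056])[0],p[2]),st["force"])
c=manip.capture("top")["pixels"];cv2.imwrite("pics/t1.png",cv2.resize(c[80:260,180:400],None,fx=3.3,fy=3.3))
E
```

```text
1.7 [ 0.46818314 -0.01213654  0.17669953] [[-70.87650223  -6.38465899 176.69953011]] (array([  0.9, 120.7,   0.4]), -0.0015) [ 0.34146045  0.78783939 -0.14563641]
```

View pics/t1.png

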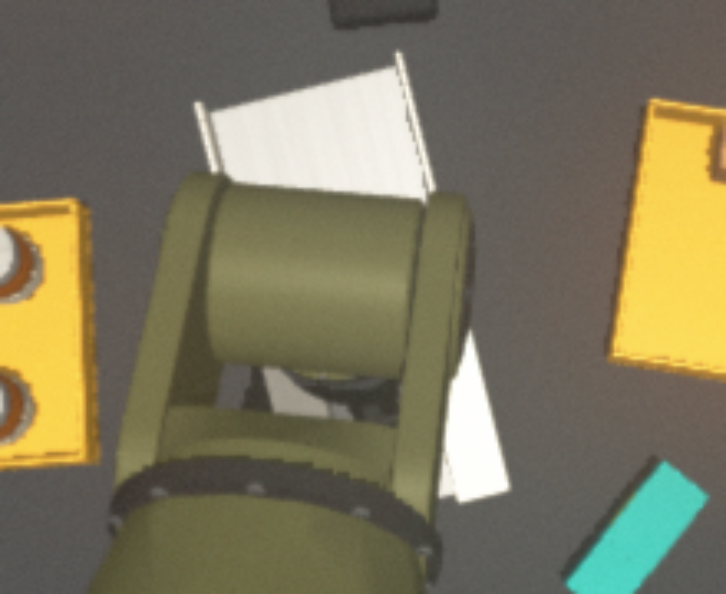

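The wrist hides the carton from the top camera; only the chute ends and the tray edges are visible. I'll descend in two stages and check with the scene camera.

Request:
jog_arm:
  hand: [0,0,0,0,0]
  delta_pos:
    - [0,25,0]
    - [0,50,0]
    - [0,72,0]
    - [0,72,0]
    - [0,72,0]
  spin: [0,0,0,0,0]

```text
t: 2.25
ee_pos: [0.4686, -0.0121, 0.1055]
tool_rot: [-1.563, -0.182, 0.182]
force: [-0.1, -0.6, 0.1]
gripper_width: -0.0003
```

```bash
cat > look.py <<'E'
import sys
from plan import *
st=manip.sense();print(st["t"],(inv(p,st["ee_pos"])*1000).round(1),st["force"].round(2),st["gripper_width"])
c=manip.capture("scene")["pixels"];cv2.imwrite(sys.argv[1],cv2.resize(c[100:290,250:450],None,fx=3.1,fy=3.1,interpolation=cv2.INTER_CUBIC))
E
python3 look.py pics/s2.png
```

```text
2.25 [[-70.5  -6.5 105.5]] [-0.13 -0.56  0.1 ] -0.00028794650490063624
```

View pics/s2.png

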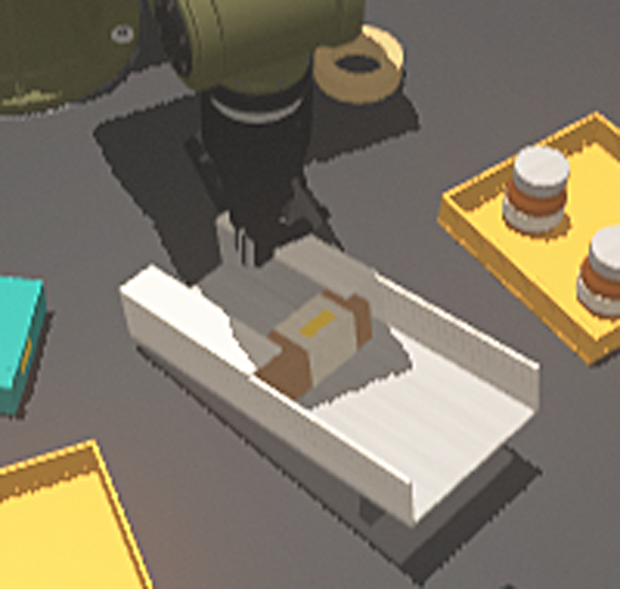

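```bash
python3 - <<'E'
from plan import *
c=manip.capture("scene")["pixels"];o=c.copy()
cv2.imwrite("pics/s3.png",cv2.resize(c[120:210,290:380],None,fx=6.5,fy=6.5,interpolation=cv2.INTER_CUBIC))
for X in([-.0705,-.0065,.0975],[-.0705,-.0065,.1165],[-.056,-.0065,.0975],[-.056,.0045,.0975],[-.0705,-.0065,.1705],[-.0275,-.0065,.1705]):
    q=proj(C["scene"],place(p,X))[0];print(X,((q-[290,120]+.5)*6.5).round())
E
```

```text
[-0.0705, -0.0065, 0.0975] [274. 458.]
[-0.0705, -0.0065, 0.1165] [274. 424.]
[-0.056, -0.0065, 0.0975] [302. 480.]
[-0.056, 0.0045, 0.0975] [323. 464.]
[-0.0705, -0.0065, 0.1705] [276. 322.]
[-0.0275, -0.0065, 0.1705] [365. 389.]
```

View pics/s3.png

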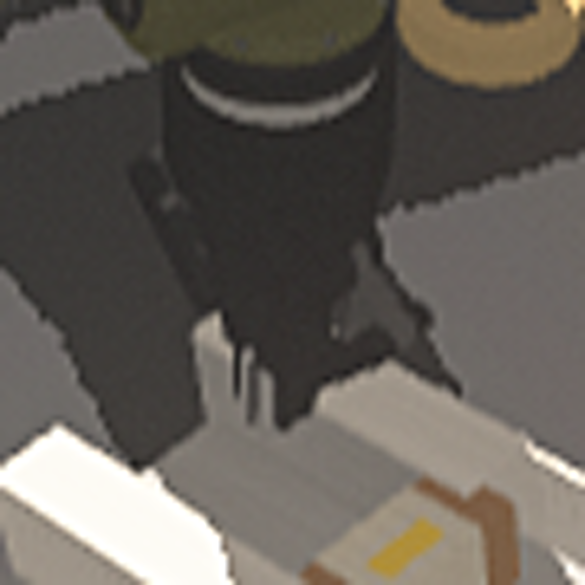

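Request:
jog_arm:
  hand: [0,0,0,0,0]
  delta_pos:
    - [0,20,0]
    - [0,38,0]
    - [0,50,0]
    - [0,50,0]
    - [0,50,0]
  spin: [0,0,0,0,0]

```text
t: 2.85
ee_pos: [0.469, -0.0116, 0.0556]
tool_rot: [-1.563, -0.183, 0.182]
force: [0.3, 0.1, 0.6]
gripper_width: -0.0002
```

```bash
python3 - <<'E'
from plan import *
st=manip.sense();print(st["t"],(inv(p,st["ee_pos"])*1000).round(1),st["force"].round(2),st["gripper_width"])
c=manip.capture("scene")["pixels"]
o=cv2.convertScaleAbs(c[140:230,300:390],alpha=1.6,beta=10)
cv2.imwrite("pics/s4.png",cv2.resize(o,None,fx=6.5,fy=6.5,interpolation=cv2.INTER_CUBIC))
E
```

```text
2.85 [[-70.   -6.   55.6]] [0.29 0.12 0.63] -0.00021256705398718626
```

View pics/s4.png

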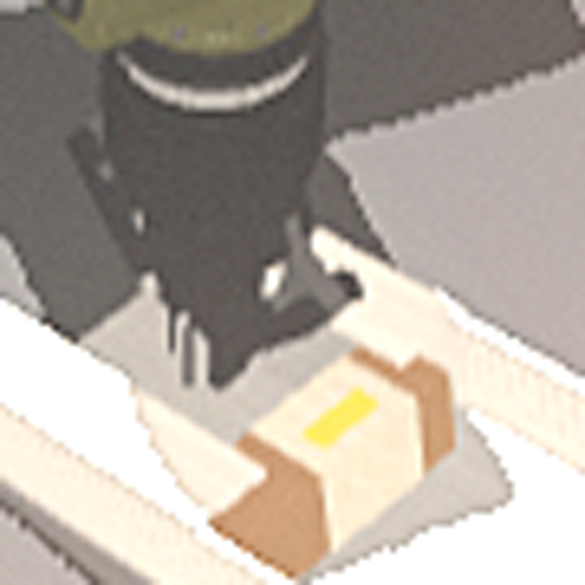

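```bash
python3 - <<'E'
from plan import *
for q in((355,285),(215,388),(245,372),(290,345),(85,130)):
    uv=[(q[0]+.5)/6.5-.5+300,(q[1]+.5)/6.5-.5+140]
    A=inv(p,ray(C["scene"],[uv],.05))[0];B=inv(p,ray(C["scene"],[uv],.15))[0]
    for y in(-.017,-.006,.005): print(q,((A+(B-A)*(y-A[1])/(B[1]-A[1]))*1000).round(1),end=' ')
    print()
E
```

```text
(355, 285) [  7.1 -17.  193.6] (355, 285) [ -2.3  -6.  177. ] (355, 285) [-11.8   5.  160.3] 
(215, 388) [-56.3 -17.   84.2] (215, 388) [-67.1  -6.   65.3] (215, 388) [-77.8   5.   46.4] 
(245, 372) [-41.5 -17.  106.3] (245, 372) [-52.   -6.   87.8] (245, 372) [-62.4   5.   69.3] 
(290, 345) [-20.5 -17.  139.3] (290, 345) [-30.5  -6.  121.5] (290, 345) [-40.5   5.  103.7] 
(85, 130) [-122.5  -17.   170.3] (85, 130) [-134.6   -6.   153.1] (85, 130) [-146.7    5.   136. ]
```

The enlarged view shows the closed fingertips in the slot below the carton, tips at about (215,388), with the carton undisturbed at about (340,420). I'll push slowly along the slope.

Request:
jog_arm:
  hand: [0,0,0,0,0,0,0,0,0,0,0,0]
  delta_pos:
    - [4,-0.7,0]
    - [8,-1.4,0]
    - [11,-2,0]
    - [14,-2.5,0]
    - [17,-3,0]
    - [20,-3.5,0]
    - [23,-4,0]
    - [26,-4.5,0]
    - [29,-5,0]
    - [32,-5.5,0]
    - [35,-6,0]
    - [35,-6,0]
  spin: [0,0,0,0,0,0,0,0,0,0,0,0]

```text
t: 4.1
ee_pos: [0.5029, -0.0034, 0.0609]
tool_rot: [-1.563, -0.183, 0.183]
force: [-1.2, 0.2, 1.2]
gripper_width: 0.0001
```

```bash
python3 look.py pics/s5.png
```

```text
4.1 [[-35.1  -5.8  60.9]] [-1.22  0.16  1.16] 0.00011892531073020738
```

View pics/s5.png

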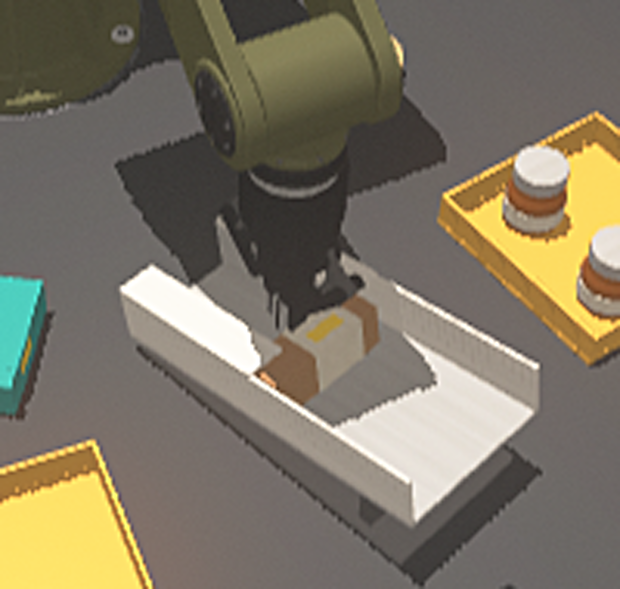

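The carton has started to move: the label went from (318,322) to (325,328), with about 1 N of force. I'll continue pushing.

Request:
jog_arm:
  hand: [0,0,0,0,0,0,0,0,0,0,0,0,0,0,0,0,0]
  delta_pos:
    - [3,-0.5,0]
    - [6,-1,0]
    - [9,-1.6,0]
    - [12,-2.1,0]
    - [15,-2.6,0]
    - [18,-3.2,0]
    - [21,-3.7,0]
    - [24,-4.2,0]
    - [27,-4.8,0]
    - [30,-5.3,0]
    - [33,-5.8,0]
    - [36,-6.4,0]
    - [39,-6.9,0]
    - [42,-7.4,0]
    - [45,-8,0]
    - [45,-8,0]
    - [45,-8,0]
  spin: [0,0,0,0,0,0,0,0,0,0,0,0,0,0,0,0,0]

```text
t: 5.85
ee_pos: [0.5467, 0.007, 0.0688]
tool_rot: [-1.563, -0.184, 0.182]
force: [0.2, 0.1, -0.7]
gripper_width: 0.0
```

```bash
python3 look.py pics/s6.png
```

```text
5.85 [[ 9.9 -5.8 68.8]] [ 0.24  0.14 -0.72] 3.1082561280219295e-05
```

View pics/s6.png

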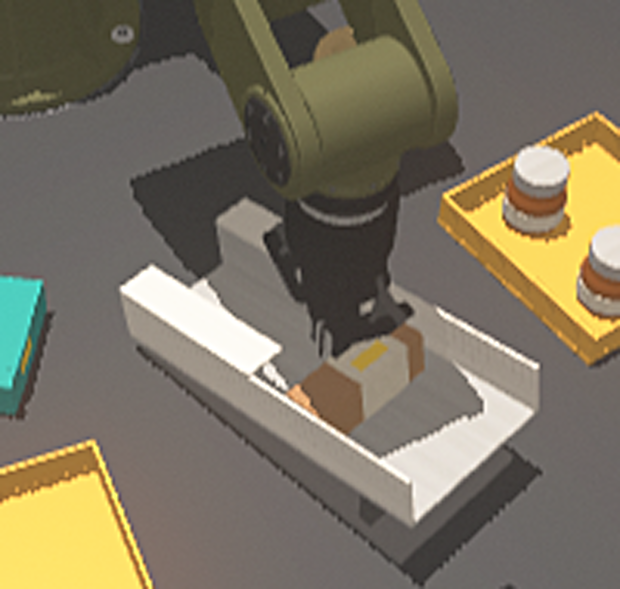

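The carton is now well clear of the lips, with its label at (370,355). I'll back off and rise to measure it.

Request:
jog_arm:
  hand: [0,0,0,0,0,0,0,0,0,0]
  delta_pos:
    - [-10,0,0]
    - [-20,0,0]
    - [-25,-20,0]
    - [-30,-50,0]
    - [-50,-80,0]
    - [-80,-110,0]
    - [-110,-120,0]
    - [-130,-120,0]
    - [-130,-120,0]
    - [-130,-120,0]
  spin: [0,0,0,0,0,0,0,0,0,0]

```text
t: 6.9
ee_pos: [0.4197, -0.0232, 0.1891]
tool_rot: [-1.563, -0.183, 0.182]
force: [0.3, -0.5, 0.6]
gripper_width: -0.0001
```

```bash
python3 - <<'E'
from plan import *
st=manip.sense();print(st["t"],(inv(p,st["ee_pos"])*1000).round(1))
c=manip.capture("scene")["pixels"];cv2.imwrite("pics/s7.png",cv2.resize(c[190:270,320:440],None,fx=6,fy=6,interpolation=cv2.INTER_CUBIC))
c=manip.capture("top")["pixels"];cv2.imwrite("pics/t7.png",cv2.resize(c[90:200,225:345],None,fx=5,fy=5,interpolation=cv2.INTER_CUBIC))
E
```

```text
6.9 [[-120.6   -5.9  189.1]]
```

View pics/s7.png

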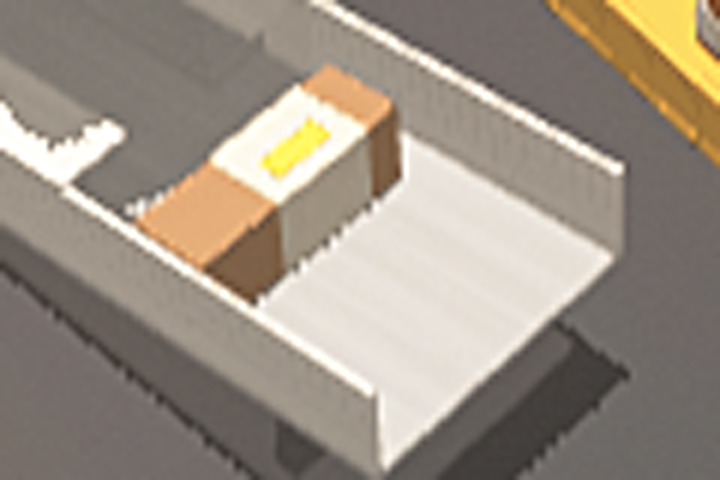

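View pics/t7.png

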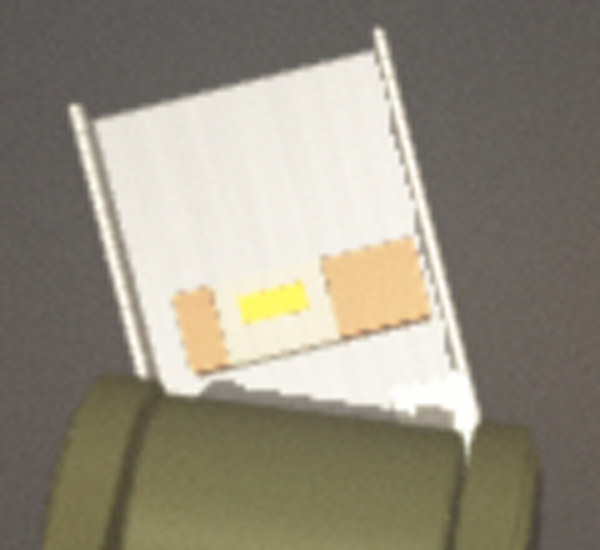

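```bash
python3 - <<'E'
from plan import *
def onplane(cam,q):
    r=[]
    for u in q:
        A=ray(C[cam],[u],.05)[0];B=ray(C[cam],[u],.15)[0];a_,b_=inv(p,A)[0],inv(p,B)[0]
        f=lambda X:X[2]-.045-X[0]*np.tan(a)-.040/np.cos(a)
        k=f(a_)/(f(a_)-f(b_)); r.append(a_+k*(b_-a_))
    return np.array(r)
t=(np.array([(173,293),(412,238),(431,318),(198,374)])+.5)/5-.5+(225,90)
s=(np.array([(328,65),(398,107),(207,270),(138,215)])+.5)/6-.5+(320,190)
for n,q in(("top",t),("scene",s)):
    X=onplane(n,q)*1000;print(n,X.round(1).tolist());c=X.mean(0);print("top centre",c,"centre",c-20*np.array([-np.sin(a),0,np.cos(a)]))
    l=(X[0]-X[1]) if n=="top" else (X[0]-X[3]); l2=(X[3]-X[2]) if n=="top" else (X[1]-X[2])
    print("yaw of long axis vs chute y", [np.degrees(np.arctan2(-v[0],v[1])) for v in(l,l2)])
st=manip.sense();print((inv(p,st["ee_pos"])*1000).round(1))
E
```

```text
top [[51.5, 48.2, 94.7], [49.7, -60.1, 94.4], [14.0, -59.8, 88.1], [14.7, 46.2, 88.2]]
top centre [32.47702508 -6.41024186 91.34364025] centre [35.94998863 -6.41024186 71.64748519]
yaw of long axis vs chute y [np.float64(-0.9405097061736492), np.float64(-0.393440915832915)]
scene [[16.8, 47.6, 88.6], [52.5, 47.3, 94.9], [54.0, -60.4, 95.1], [15.5, -57.0, 88.3]]
top centre [34.69923617 -5.62590648 91.73547602] centre [38.17219972 -5.62590648 72.03932096]
yaw of long axis vs chute y [np.float64(-0.7118367325465839), np.float64(0.7906360441877481)]
[[-120.1   -5.9  188.7]]
```

The carton is square in the trough, about 66 mm above the throat, with both views agreeing within 2 mm. I'll open, move over it and descend.

Request:
jog_arm:
  hand: [1,1,1,1,1,1,1,1,1,1,1,1,1,1]
  delta_pos:
    - [30,0,0]
    - [60,0,0]
    - [90,0,0]
    - [120,0,0]
    - [145,0,0]
    - [156,0,0]
    - [156,20,0]
    - [156,40,0]
    - [156,60,0]
    - [156,80,0]
    - [156,100,0]
    - [156,112,0]
    - [156,118,0]
    - [156,118,0]
  spin: [0,0,0,0,0,0,0,0,0,0,0,0,0,0]

```text
t: 8.4
ee_pos: [0.5716, 0.0131, 0.0703]
tool_rot: [-1.563, -0.182, 0.184]
force: [-0.8, -0.2, 0.7]
gripper_width: 0.0855
```

```bash
python3 look.py pics/s8.png
```

```text
8.4 [[35.6 -5.7 70.3]] [-0.8  -0.21  0.69] 0.0854797446669792
```

View pics/s8.png

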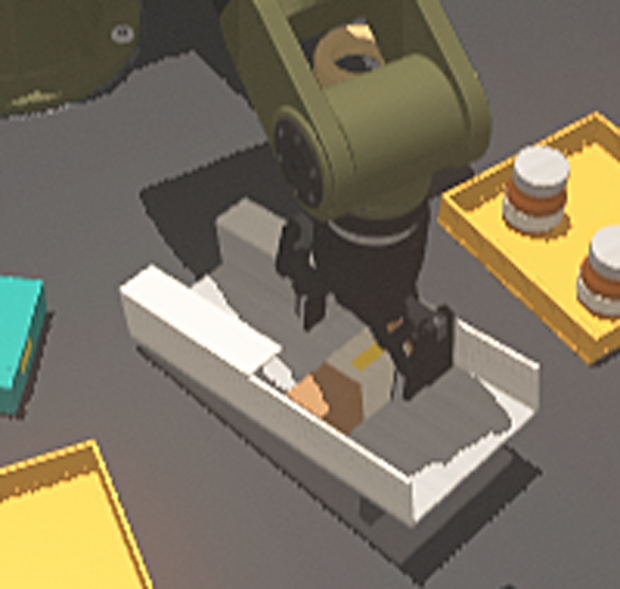

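The fingers straddle the carton and are free on both sides, so I'll close.

Request:
jog_arm:
  hand: [0.6,0.4,0,0,0,0,0,0,0,0]
  delta_pos:
    - [0,0,0]
    - [0,0,0]
    - [0,0,0]
    - [0,0,0]
    - [0,0,0]
    - [0,0,0]
    - [0,0,0]
    - [0,0,0]
    - [0,0,0]
    - [0,0,0]
  spin: [0,0,0,0,0,0,0,0,0,0]

```text
t: 9.45
ee_pos: [0.5717, 0.0129, 0.0718]
tool_rot: [-1.563, -0.183, 0.183]
force: [-4.4, -0.8, 8.7]
gripper_width: 0.0336
```

```bash
python3 look.py pics/s9.png
```

```text
9.45 [[35.6 -5.9 71.8]] [-4.39 -0.81  8.69] 0.03360710246480178
```

View pics/s9.png

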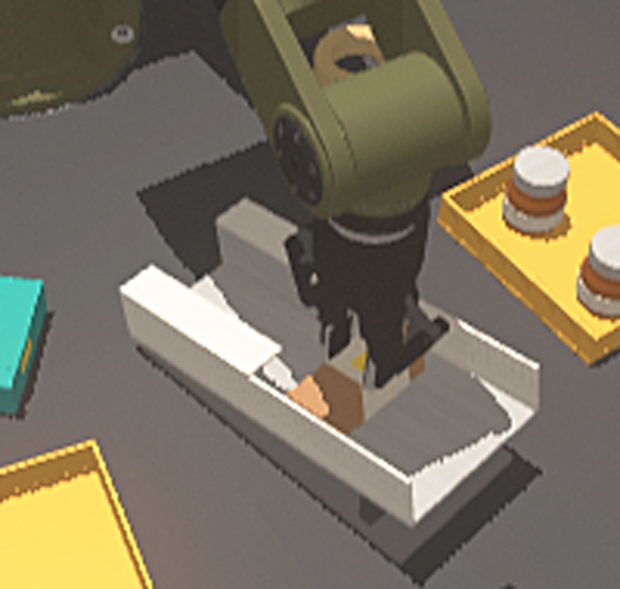

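The carton is gripped at 33.6 mm and pressing lightly on the floor (9 N). I'll lift.

Request:
jog_arm:
  hand: [0,0,0,0,0,0,0,0,0,0]
  delta_pos:
    - [0,-4,0]
    - [0,-10,0]
    - [0,-20,0]
    - [0,-35,0]
    - [0,-55,0]
    - [0,-75,0]
    - [0,-90,0]
    - [0,-100,0]
    - [0,-100,0]
    - [0,-100,0]
  spin: [0,0,0,0,0,0,0,0,0,0]

```text
t: 10.5
ee_pos: [0.5715, 0.013, 0.1707]
tool_rot: [-1.563, -0.183, 0.183]
force: [-1.1, 0.3, -1.8]
gripper_width: 0.0336
```

```bash
python3 look.py pics/s10.png; python3 - <<'E'
from plan import *
tr=[.5715,-.2716,-.1712]
w=place(tr,[-.024,0,.13])[0];print(w,delta(w,-.1712))
E
```

```text
10.5 [[ 35.4  -5.8 170.7]] [-1.11  0.32 -1.79] 0.03362518240056012
[ 0.54785086 -0.26751124  0.13      ] (array([ -87.6,   40.2, -267.5]), 0.4042)
```

View pics/s10.png

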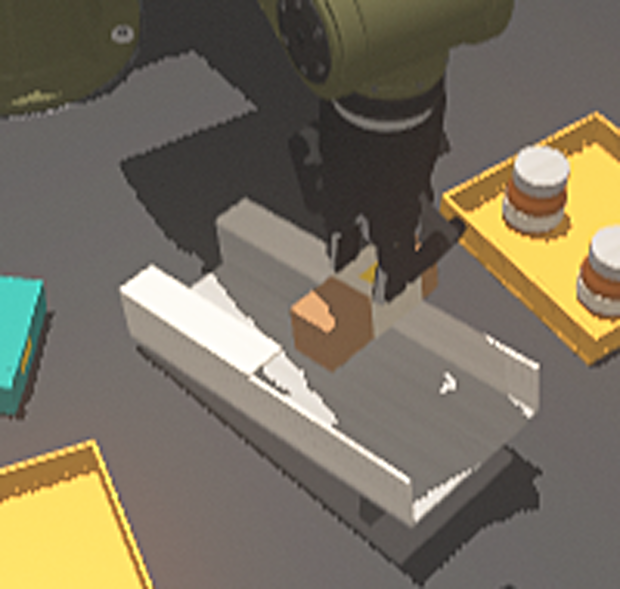

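It is held. I'll move over to the free part of the tray, turning to the tray's yaw.

Request:
jog_arm:
  hand: [0,0,0,0,0,0,0,0,0,0,0,0,0,0,0,0]
  delta_pos:
    - [-3,0,-10]
    - [-10,0,-30]
    - [-18,0,-54]
    - [-26,0,-80]
    - [-35,0,-106]
    - [-43,0,-132]
    - [-52,0,-158]
    - [-60,0,-184]
    - [-68,0,-208]
    - [-76,0,-230]
    - [-81,0,-248]
    - [-85,0,-260]
    - [-87.5,0,-267.5]
    - [-87.5,0,-267.5]
    - [-87.5,0,-267.5]
    - [-87.5,0,-267.5]
  spin: [0.02,0.05,0.09,0.13,0.17,0.21,0.25,0.29,0.32,0.35,0.38,0.4,0.404,0.404,0.404,0.404]

```text
t: 12.15
ee_pos: [0.5485, -0.2668, 0.171]
tool_rot: [-1.567, 0.133, -0.133]
force: [-0.9, 0.2, -2.0]
gripper_width: 0.0334
```

```bash
cat > look2.py <<'E'
import sys
from plan import *
tr=[.5715,-.2716,-.1712]
st=manip.sense();print(st["t"],(inv(tr,st["ee_pos"])*1000).round(1),st["force"].round(2),st["gripper_width"],delta(place(tr,[-.024,0,.045])[0],-.1712))
c=manip.capture("scene")["pixels"];cv2.imwrite(sys.argv[1],cv2.resize(c[190:350,180:340],None,fx=3.7,fy=3.7,interpolation=cv2.INTER_CUBIC))
E
python3 look2.py pics/s11.png
```

```text
12.15 [[-23.5   0.9 171. ]] [-0.9   0.19 -2.02] 0.03336691540395425 (array([ -0.5, 126. ,  -0.9]), 0.0013)
```

View pics/s11.png

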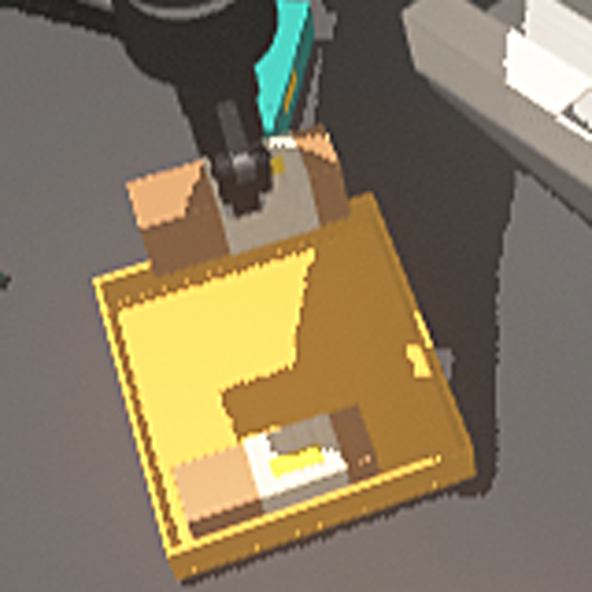

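```bash
python3 - <<'E'
from plan import *
tr=[.5715,-.2716,-.1712]
for q in((152,272),(350,213),(235,250),(320,228),(138,228),(332,155)):
    u=(np.array(q)+.5)/3.7-.5+(180,190)
    A=inv(tr,ray(C["scene"],[u],.05))[0];B=inv(tr,ray(C["scene"],[u],.2))[0]
    print(q,((A+(B-A)*(-.006-A[0])/(B[0]-A[0]))*1000).round(1))
E
```

```text
(152, 272) [ -6.  -54.8 152.3]
(350, 213) [ -6.   56.3 149. ]
(235, 250) [ -6.   -9.2 148.4]
(320, 228) [ -6.   38.6 143.8]
(138, 228) [ -6.  -54.9 195.4]
(332, 155) [ -6.   51.3 206.6]
```

The carton hangs level over the free space, with its underside about 22 mm below the TCP. I'll descend, the last part slowly.

Request:
jog_arm:
  hand: [0,0,0,0,0,0,0,0,0,0]
  delta_pos:
    - [0,15,0]
    - [0,35,0]
    - [0,55,0]
    - [0,75,0]
    - [0,95,0]
    - [0,110,0]
    - [0,122,0]
    - [0,130,0]
    - [0,134,0]
    - [0,134,0]
  spin: [0,0,0,0,0,0,0,0,0,0]

```text
t: 13.2
ee_pos: [0.5483, -0.2675, 0.0367]
tool_rot: [-1.567, 0.134, -0.134]
force: [-0.3, -0.3, -1.9]
gripper_width: 0.0331
```

```bash
python3 look2.py pics/s12.png
```

```text
13.2 [[-23.5   0.1  36.7]] [-0.34 -0.32 -1.95] 0.0331258141214563 (array([-0.5, -8.3, -0.1]), 0.0002)
```

View pics/s12.png

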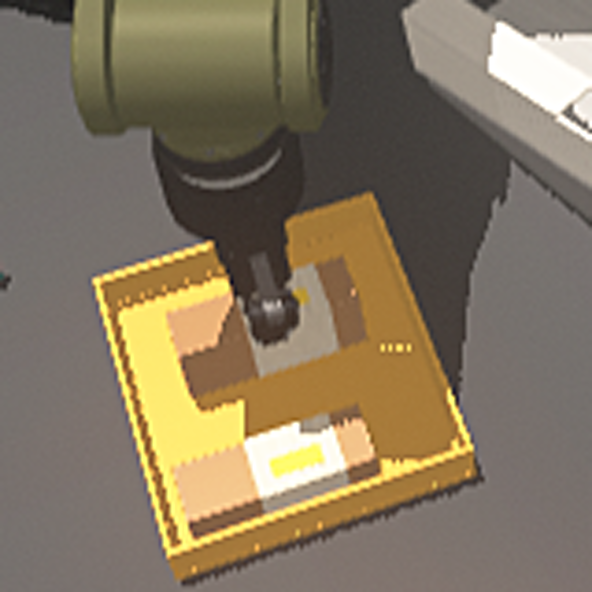

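The carton is inside the tray, just above the floor and clear of the twin. I'll lower it in small steps until it touches.

Request:
jog_arm:
  hand: [0,0,0,0,0,0,0]
  delta_pos:
    - [0,2,0]
    - [0,4,0]
    - [0,6,0]
    - [0,7.5,0]
    - [0,9,0]
    - [0,9,0]
    - [0,9,0]
  spin: [0,0,0,0,0,0,0]

```text
t: 13.95
ee_pos: [0.5483, -0.2675, 0.0279]
tool_rot: [-1.567, 0.134, -0.134]
force: [1.2, 0.4, -1.8]
gripper_width: 0.033
```

Request:
jog_arm:
  hand: [0,0,0,0,0]
  delta_pos:
    - [0,1,0]
    - [0,2,0]
    - [0,3,0]
    - [0,3,0]
    - [0,3,0]
  spin: [0,0,0,0,0]

```text
t: 14.45
ee_pos: [0.5488, -0.2676, 0.0263]
tool_rot: [-1.567, 0.133, -0.135]
force: [-3.3, 2.4, 12.8]
gripper_width: 0.0332
```

It has touched down (12.8 N). I'll release and retreat upward.

Request:
jog_arm:
  hand: [0.45,0.55,0.65,0.75,0.8,0.8,0.8,0.8,0.8,0.8,0.8,0.8,0.8,0.8]
  delta_pos:
    - [0,-1,0]
    - [0,-1,0]
    - [0,-1,0]
    - [0,-1,0]
    - [0,-1,0]
    - [0,-1,0]
    - [0,-6,0]
    - [0,-16,0]
    - [0,-36,0]
    - [0,-60,0]
    - [0,-90,0]
    - [0,-120,0]
    - [0,-140,0]
    - [0,-140,0]
  spin: [0,0,0,0,0,0,0,0,0,0,0,0,0,0]

```text
t: 15.85
ee_pos: [0.5494, -0.2681, 0.169]
tool_rot: [-1.569, 0.13, -0.139]
force: [0.5, -0.1, 0.4]
gripper_width: 0.068
```

```bash
python3 look2.py pics/s13.png
```

```text
15.85 [[-22.4  -0.3 169. ]] [ 0.54 -0.1   0.37] 0.0679774526446876 (array([ -2.3, 124. ,   0.6]), 0.0002)
```

View pics/s13.png

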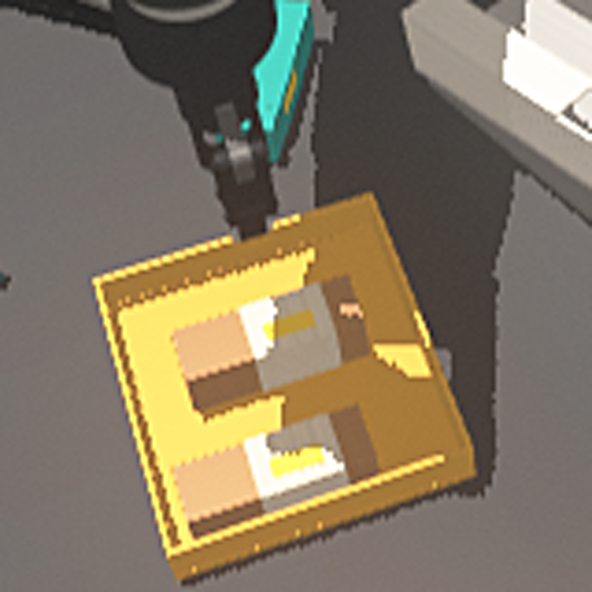

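The carton lies alone in the tray and looks flat. One numeric check that it really is, before handing in.

```bash
python3 - <<'E'
from plan import *
tr=[.5715,-.2716,-.1712]
for q,z in(((203,417),.004),((368,357),.004),((188,382),.044),((173,332),.044),((345,276),.044)):
    u=(np.array(q)+.5)/3.7-.5+(180,190)
    print(q,z,(inv(tr,ray(C["scene"],[u],z))[0]*1000).round(1))
E
```

```text
(203, 417) 0.004 [  5.  -51.3   4. ]
(368, 357) 0.004 [ 1.9 53.   4. ]
(188, 382) 0.044 [  2.3 -53.7  44. ]
(173, 332) 0.044 [-33.1 -53.8  44. ]
(345, 276) 0.044 [-33.3  52.9  44. ]
```

Its bottom edge at z=4 mm and top edges at z=44 mm give the same front face (x about 2–5 mm) and a 36 mm depth, so it is flat. Handing in.

```bash
python3 - <<'E'
from rig import manip
print(manip.job_done(), manip.sense()["t"])
E
```

```text
the job is handed in; nothing more can be done
the job is handed in; nothing more can be done
```

I pushed the jammed carton up the chute and set it down in the yellow tray with its twin, then handed the job in about 16 s into the 61 s limit. No verdict was reported.

- **Push:** I used the closed fingers through the slot. The carton ended about 66 mm up the slope from the throat, square in the trough. Both camera views agreed on its position within about 2 mm.
- **Grasp and placing:** I gripped it across its 36 mm side, lifted it and lowered it until it touched the tray floor at about 13 N. I released it only then and withdrew upward.
- **Last checks:** The final picture shows the carton in the tray beside its twin, clear of it and of the gripper. Casting rays to its bottom and top edges gives matching face positions to about 3 mm, which fits it lying flat with its centre near tray x = −15 mm, y = 0.
- **Disagreements:** The finger opening read 33–34 mm while gripping the 36 mm carton. The carton was about 6 mm off-centre across the chute, so I pushed it 6 mm off-centre too. No check failed.

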